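Set the sliding leg of a mould drip stand

ROBOT

A 6-joint arm with a two-finger parallel gripper is mounted at the origin on the work surface. World frame = base frame: x ahead of the robot, y to its left, z up, the work surface at z = 0. Lengths are in m, angles in rad, forces in N, time in s.
With the tool pointing down it reaches from about 0.325 to 0.775 m from the base axis. Payload 9.3 kg.
Tool frame: the origin (TCP) lies at the very end of the fingers, on their centre line; the grasp point (between the pads) lies 19 mm behind it; z points along the fingers, y is the line along which they close (so a half turn about z gives the same grasp; the last joint's range is limited). The gripper opens to 85 mm and grips with 20 to 120 N. Pads are 22 mm wide; open, the fingers measure 114 mm over their backs; the gripper's body (76 mm by 85 mm) begins 54 mm behind the grasp point. The pads swing forward as they close: fully open they stand 13 mm farther back than shut.
Start: joints at [1.019, 0.259, 0.021, 1.334, 0, 1.418], TCP at [0.214, 0.507, 0.231] pointing down, gripper open.
Joint ranges: [-3.04, 3.04], [-0.91, 1.82], [-1.04, 1.36], [-1.92, 1.95], [-1.52, 1.45], [-3.14, 3.14]. Speed limits (rad/s): [2.22, 2.22, 2.79, 3.14, 3.14, 3.14].

INTERFACE

Orientations are given as a rotation vector (axis times angle).
In Python, from station import arm gives the robot as it stands.
- The arm moves only by the tool drive_tool, never from a script. Its argument "moves" is a list of rows, each a list of 3 entries, a list of its own where there are three numbers: the opening, from -1 (shut) to 1 (fully open), then the shift along the world's x, y, z normalised to -1 to 1, where 1 is 0.04 m, then the turn, a rotation vector about the world's x, y, z normalised to -1 to 1, where 1 is 6 degrees. In form: [[hand, [x, y, z], [wx, wy, wz]], ...]. A call has 1 to 12 rows; each row shifts and turns the commanded pose from where the row before left it; what a row does not reach is not made up. A row lasts 1/8 s, in which the tool goes at most 62.5 mm and 10.7 degrees, less where a joint would pass 70% of its speed; a pose out of reach is approached as far as the arm can. A call with a number of a shift or a turn outside -1 to 1 is refused whole. A call with a gripper value outside its range is refused whole. The fingers move at their own pace and stop on an object; "squeeze" is the grip in N (left out, the last holds). Time passes only in rows, so rows that do not move let the fingers close. It gives the time, the measured TCP pose, the force, the opening and the grip force at its end, in the units of the state.
- arm.observe(): the state, without advancing time (a new reading comes with each control period).
- arm.get_image(name): name is "side" or "top" or "wrist"; returns the picture (384x512x3 uint8, blue, green, red); there is no depth.
- arm.camera_params(name): a dict with "K" (3x3 intrinsics, pixels), "R" (3x3) and "t" (3): a world point X has camera coordinates R X + t. Camera axes: x right, y down, z forward; pixel columns grow to the right and rows downward; lengths in m; the calibration is good to about 2 mm. A picture is of the moment at which its call begins: read the wrist's pose just before it. camera_params takes no time and is no camera call; for the wrist camera it gives the pose at the moment of the call.
- arm.hand_in(): hands the job in; it is judged then, once.
The state is a dict: "time": time; "joint_pos": joint angles; "joint_vel": joint speeds; "joint_efforts": joint torques, N m; "eef_pos": TCP position; "tcp_rot": TCP orientation; "contact_force": force on the tool from outside, world axes, zero at the start; "torque": the same for the moment, N m; "finger_gap": opening from 0.0 (shut) to 1.0 (fully open); "finger_force": force on a finger pad.
Only numpy, scipy, OpenCV 4.12 (cv2) and the standard library are available. Lean on these libraries where they do the work, as an engineer would, in place of code of your own. Each camera call takes 0.05 s, during which the arm holds its last target. There are 200 camera calls.

TASK

First press both black plugs of the mould drip stand down until they are fully home. Then take the sliding leg by its upright crossbar, draw it out against its spring until the pointer at the bar's end lines up with the length mark, and, keeping it there all the while, slide the cam lever fully closed against its stop. Finish while still holding the crossbar at the mark (do not let go), and leave the other things on the bench where they are.

Things in the scene. Friction and masses are not known exactly. Their poses are not given: they have to be found in the camera images.
- stand: Mould drip stand, fixed: white base plate 15 thick spanning x -160 to 150, y -135 to 135 mm of its frame, two guide rails along x (tops at z 32), an aluminium ledge 76 high along its +x edge. Origin on the bench surface; yaw up to 0.3 rad either way; its -x side looks to the robot. All x, y, z (mm) in these notes are in this frame.
- crossbar: Upright aluminium crossbar at the -x end of the sliding leg: 12 thick (x), 200 long (y), faces from z 36 to the top edge at z 74. Origin on its midplane, at mid-length, at bench height; axes as the stand's. Fingers coming from above, beside the lever, can straddle or grip its thickness, reaching down to z 44. Only the lever's tab is near it.
- bar_mid (a point): Middle of the crossbar's top edge. The leg slides along the stand's x only: fully in, the bar is at x -20; it draws out towards -x by up to 130. A spring pulls it in (+x) with 3 to 4.5 N all the way, friction 0.5 N. The cam lever does not keep it from sliding back in, so it has to stay held.
- pointer (a point): Tip of the small dark pointer at the crossbar's +y end (y 112, z 21), on the bar's midplane.
- mark: The length mark: a small dark clip 12 x 12 x 6 with a thin steel ridge on it (3 thick in x, 10 high), fixed on the scale strip beside the pointer's path, y 124. Origin under the ridge; axes parallel to the stand's. The leg is at the mark when the pointer's x in this frame is 0. The mark sits at stand x -115 to -70, changing from start to start.
- cam_lever (a joint): Angle of the cam lever (rad): 0 closed against its stop, positive open; starts at 0.42 to 0.52. Its vertical pivot is on the leg, 120 to +x of the crossbar; the arm (top at z 43, pivot 48) points to the bar. Stays where it is put; about 2 N at the tab moves it. Closing moves the tab along the crossbar towards the stand's +y.
- tab_top (a point): Top (z 95) of the lever's black tab, 120 from the pivot, about over the bar. The tab is a blade 10 thick, 72 along the lever, z 78 to 95, crossing over the bar's top edge from 44 on its +x side to 32 on its -x side; a post joins it to the arm on the +x side. Open it is at y -20 to -32, closed y +30. Fingers straddling the bar push it along when the hand slides along the bar to +y.
- plug_left (a joint): How far the left plug (stand x 45, y +115) stands proud, in m: 0 fully home, starts at 0.005 to 0.009. Pushed down with about 6 N; it stays where it is pushed.
- plug_left_top (a point): Centre of the top of the left plug, a round black head 28 across and 12 high, in a steel collar; top at z 32 when home.
- plug_right (a joint): The same for the right plug (stand x 45, y -115).
- plug_right_top (a point): Centre of the top of the right plug's head, 28 across; z 32 when home.
- mould: Bystander, not to be moved: clear polycarbonate chocolate mould, 135 x 90 x 28, long side along its x. Origin under its centre.
- cup: Bystander, not to be moved: paper-white open cup, 72 across, 80 tall. Origin under its centre.
- spatula: Bystander, not to be moved: spatula lying flat along its own x, blade to +x. Origin under its centre.
- jar: Bystander, not to be moved: amber glass jar, 64 across, 85 tall. Origin under its centre.
- bowl: Bystander, not to be moved: steel bowl, 130 across, 55 tall. Origin under its centre.
- phone: Bystander, not to be moved: black phone lying flat, 150 x 72 x 9. Origin under its centre.
- choc_box: Bystander, not to be moved: cardboard box, 110 x 110 x 35. Origin under its centre.

How it is judged:
By the outcome, as a careful person would: the job done as asked, in the order asked, and still so for the second after the job is handed in, while the arm keeps its last pose, push and grip.
It also fails if it takes over 58 s, if anything falls off the work surface, if the arm or the gripper's body presses on something with over 40 N, if the wrist force passes 120 N, or if a joint passes its speed limit or range.

## Working session

There is one attempt and no reset: what is moved stays moved. The work goes in short steps, Python scripts to look and compute and a tool call to move; the robot and the scene stay as the last step left them, time stands still between calls to the robot, and variables do not carry over. Pictures are saved under pics/ and viewed, at most 10 in all, crops included, and the job is handed in when it is done.

Besides the shell and the picture viewer there is one more tool, called in YAML: its name, and indented under it one key for each argument. drive_tool: Moves the arm, as the interface text tells. Its arguments: {"type":"object","properties":{"moves":{"type":"array"},"squeeze":{"type":"number"}},"required":["moves"]}

```bash
ls; mkdir -p pics
python3 - <<'E'
from station import arm
import cv2
for n in("top","side"):
    cv2.imwrite(f"pics/{n}0.png",arm.get_image(n)); p=arm.camera_params(n); print(n,p)
s=arm.observe(); print(s)
E
```

```text
pics
top {'K': array([[373.38882796,   0.        , 253.08429179],
       [  0.        , 373.38882796, 186.49565206],
       [  0.        ,   0.        ,   1.        ]]), 'R': array([[-0.01894542, -0.99974413, -0.01235918],
       [-0.99695466,  0.01982495, -0.07542132],
       [ 0.07564705,  0.01089265, -0.99707516]]), 't': array([0.04521205, 0.51122725, 1.14188282])}
side {'K': array([[476.94359406,   0.        , 255.73793203],
       [  0.        , 476.94359406, 187.43137989],
       [  0.        ,   0.        ,   1.        ]]), 'R': array([[ 0.87288627, -0.48789304,  0.00547109],
       [-0.28718295, -0.52279757, -0.8026261 ],
       [ 0.39445596,  0.6990301 , -0.59645739]]), 't': array([-0.4112169 ,  0.23257278,  1.22302668])}
{'time': 0.1, 'joint_pos': array([1.01938035e+00, 2.59123106e-01, 2.08617130e-02, 1.33373485e+00,
       1.31591573e-05, 1.41817973e+00]), 'joint_vel': array([-0.0003676 ,  0.00029316,  0.00195352, -0.00070779, -0.00038565,
       -0.0004954 ]), 'joint_efforts': array([ 5.37858781e-03, -5.56694877e+01,  3.45070875e+01,  1.17110799e-02,
       -1.14930845e-04,  1.73773640e-05]), 'eef_pos': array([0.2134458 , 0.50661694, 0.23074306]), 'tcp_rot': array([-6.22205175e-01, -3.07892596e+00,  1.76188614e-03]), 'contact_force': array([-0.55360328,  0.43654809,  0.22595795]), 'torque': array([ 0.0439097 ,  0.02261794, -0.03271978]), 'finger_force': 0.0, 'finger_gap': 1.0013310795110828}
```

View pics/top0.png

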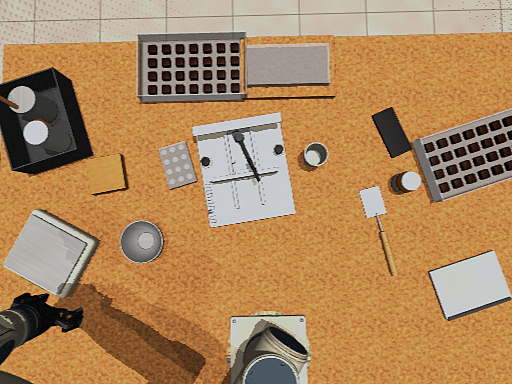

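View pics/side0.png

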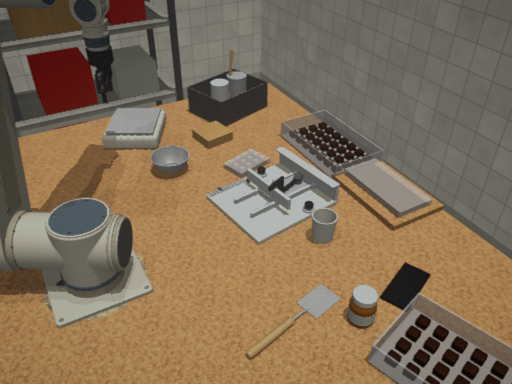

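The top view shows the stand with its plugs at (205,161) and (278,150), the crossbar from (208,184) to (278,171), and the lever from its pivot at (238,136) to its tab near (258,180). The side view shows the plugs near (262,170) and (309,206). Next I'll enlarge the stand in both views.

```bash
cat > h.py <<'E'
import numpy as np,cv2
def ray(p,u,v):
    d=p["R"].T@np.linalg.solve(p["K"],[u,v,1.]); c=-p["R"].T@p["t"]; return c,d/np.linalg.norm(d)
def onz(p,u,v,z):
    c,d=ray(p,u,v); return c+d*(z-c[2])/d[2]
def tri(rs):
    A=np.zeros((3,3));b=np.zeros(3)
    for c,d in rs:
        P=np.eye(3)-np.outer(d,d);A+=P;b+=P@c
    X=np.linalg.solve(A,b); return X,[round(1000*np.linalg.norm((np.eye(3)-np.outer(d,d))@(X-c)),1) for c,d in rs]
def proj(p,X):
    q=p["K"]@(p["R"]@np.asarray(X)+p["t"]); return q[:2]/q[2]
def blobs(im,roi,thr=60,amin=8):
    x0,y0,x1,y1=roi; g=im[y0:y1,x0:x1].max(2)
    n,l,s,c=cv2.connectedComponentsWithStats((g<thr).astype(np.uint8))
    return [(int(s[i,4]),(c[i]+[x0,y0]).round(1).tolist(),s[i,:4].tolist()) for i in range(1,n) if s[i,4]>=amin]
E
python3 - <<'E'
from h import *
from station import arm
t=cv2.imread("pics/top0.png");s=cv2.imread("pics/side0.png")
a=cv2.resize(t[105:230,185:300],None,fx=4,fy=4,interpolation=cv2.INTER_CUBIC)
b=cv2.resize(s[145:240,205:345],None,fx=4,fy=4,interpolation=cv2.INTER_CUBIC)
cv2.imwrite("pics/tc.png",a);cv2.imwrite("pics/sc.png",b)
print(blobs(t,(185,105,300,230)));print(blobs(s,(205,145,345,240)))
E
```

```text
[(13, [235.6, 130.7], [47, 24, 7, 4]), (169, [248.4, 159.0], [49, 32, 29, 45]), (52, [278.1, 148.8], [89, 40, 9, 9]), (59, [205.1, 161.1], [16, 52, 9, 9]), (11, [245.0, 176.5], [55, 71, 11, 2]), (12, [233.1, 178.6], [43, 73, 11, 2]), (9, [216.0, 181.4], [27, 76, 9, 2])]
[(236, [334.0, 151.9], [115, 0, 25, 18]), (40, [260.8, 169.8], [53, 22, 7, 7]), (189, [283.0, 184.2], [63, 32, 34, 15]), (50, [308.5, 205.0], [100, 57, 8, 7])]
```

View pics/tc.png

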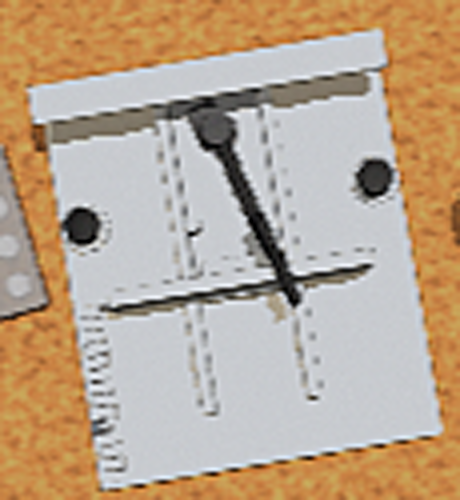

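View pics/sc.png

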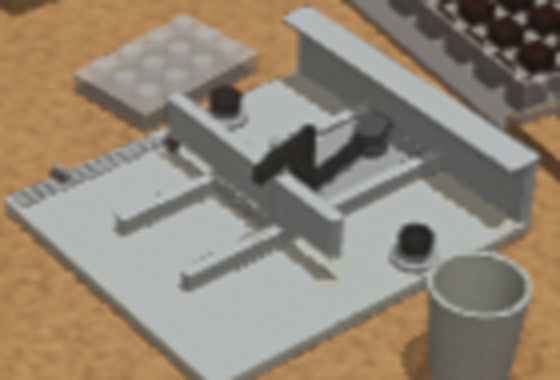

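The crops show the plugs, the bar, the lever (open, with its tab over the right half of the bar), and the mark clip at about (210,211) in the top view and (220,188) in the side view.

Run:
```python
from h import *
from station import arm
pt,ps=arm.camera_params("top"),arm.camera_params("side")
def T(n,a,b): 
    X,r=tri([ray(pt,*a),ray(ps,*b)]); print(n,(X*1000).round(1),r); return X
# plug masses
L=T("L",(205.1,161.1),(260.8,169.8)); R=T("R",(278.1,148.8),(308.5,205.0))
M=T("mark",(185+100/4,105+425/4),(205+60/4,145+173/4))
T("barL top",(185+104/4,105+308/4),(205+172/4,145+97/4))
T("barR top",(185+370/4,105+266/4),(205+338/4,145+222/4))
T("pivot",(185+216/4,105+129/4),(205+374/4,145+133/4))
T("tabend",(185+296/4,105+300/4),(205+257/4,145+176/4))
z=np.array([onz(pt,205.1,161.1,.036),onz(pt,278.1,148.8,.036)]);print("onz",z)
def frame(L,R):
    y=(L-R)[:2];print("sep",np.linalg.norm(y));y=y/np.linalg.norm(y);x=np.array([y[1],-y[0]]);o=(L+R)[:2]/2-.045*x
    print("yaw",np.arctan2(x[1],x[0]),"o",o);return o,x,y
for a,b in((L,R),z):
    o,x,y=frame(a,b); d=M[:2]-o; print("mark in stand",d@x,d@y)
# base plate corners at z15, top view
for c in((50,140),(105,487),(440,430),(30,90),(383,32)):
    zz=.015 if c[1]>130 else .076
    d=onz(pt,185+c[0]/4,105+c[1]/4,zz)[:2]-o; print(c,(d@x).round(4),(d@y).round(4))
```

```text
L [592.6 182.7  30.9] [np.float64(0.5), np.float64(0.5)]
R [626.7 -44.5  29.4] [np.float64(0.4), np.float64(0.4)]
mark [437.5 170.5  19. ] [np.float64(0.3), np.float64(0.3)]
barL top [527.3 158.5  69. ] [np.float64(3.5), np.float64(3.5)]
barR top [554.8 -40.7  70.5] [np.float64(3.8), np.float64(3.8)]
pivot [665.9  74.7  38.8] [np.float64(2.0), np.float64(2.0)]
tabend [525.6  17.   85. ] [np.float64(0.3), np.float64(0.3)]
onz [[ 0.5923236   0.18173523  0.036     ]
 [ 0.6259262  -0.04433978  0.036     ]]
sep 0.229727746546083
yaw 0.14891181816678575 o [0.56516454 0.06240305]
mark in stand -0.11021935679338744 0.12579723742858437
sep 0.22855862007464323
yaw 0.1475544735885027 o [0.56461389 0.06208184]
mark in stand -0.10979811431620572 0.1258842715328507
(50, 140) 0.1189 0.1299
(105, 487) -0.1575 0.1299
(440, 430) -0.1571 -0.1336
(30, 90) 0.1451 0.1311
(383, 32) 0.144 -0.1373
```

drive_tool:
  moves:
    - [-1,[0.95,-0.81,-0.2],[0,0,-0.98]]
    - [-1,[0.95,-0.81,-0.2],[0,0,-0.98]]
    - [-1,[0.95,-0.81,-0.2],[0,0,-0.98]]
    - [-1,[0.95,-0.81,-0.2],[0,0,-0.98]]
    - [-1,[0.95,-0.81,-0.2],[0,0,-0.98]]
    - [-1,[0.95,-0.81,-0.2],[0,0,-0.98]]
    - [-1,[0.95,-0.81,-0.2],[0,0,-0.98]]
    - [-1,[0.95,-0.81,-0.2],[0,0,-0.98]]
    - [-1,[0.95,-0.81,-0.2],[0,0,-0.98]]
    - [-1,[0.95,-0.81,-0.2],[0,0,-0.98]]
    - [-1,[0,0,0],[0,0,0]]
  squeeze: 40

```text
time: 1.48
eef_pos: [0.5953, 0.1802, 0.1494]
tcp_rot: [-2.059, -2.372, 0.003]
contact_force: [-0.2, 0.2, 0.2]
finger_gap: -0.001
finger_force: 0.0
```

```bash
cat > snap.py <<'E'
import sys,pickle
from h import *
from station import arm
n=sys.argv[1]; p=arm.camera_params("wrist"); im=arm.get_image("wrist")
cv2.imwrite(f"pics/{n}.png",im); pickle.dump(p,open(f"pics/{n}.p","wb"))
E
python3 snap.py w1; python3 -c "
from h import *;import pickle
p=pickle.load(open('pics/w1.p','rb'))
print('L',proj(p,[.5925,.182,.036]),'R',proj(p,[.6263,-.0444,.036]),'M',proj(p,[.4375,.1705,.019]),'campos',-p['R'].T@p['t'])"
```

```text
L [253.56117224 187.20008787] R [255.30043734 370.93255367] M [104.34146412 173.4892958 ] campos [0.58549418 0.24617426 0.29232584]
```

View pics/w1.png

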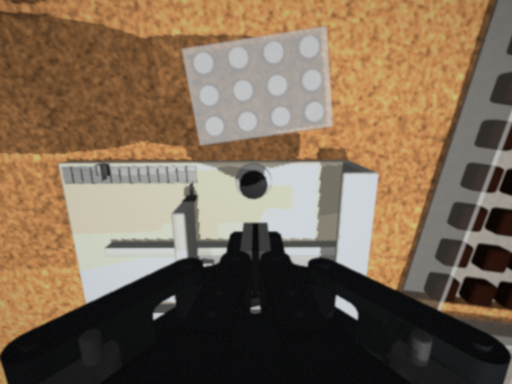

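The wrist view shows the left plug at (253,182), the pointer tip near (191,187), and the mark clip at (103,171) on the scale.

Run:
```python
from h import *;import pickle
p=pickle.load(open('pics/w1.p','rb'));im=cv2.imread('pics/w1.png')
print(p['K'][0,0]);print(blobs(im,(235,160,275,205),50,20)); print(blobs(im,(90,155,120,190),90,5)); print(blobs(im,(180,175,205,205),70,5))
x=np.array([np.cos(.149),np.sin(.149)]);y=np.array([-x[1],x[0]]);o=np.array([.5649,.0622])
for n,q,z in(("plug",(253,182),.038),("ptr",(191,185),.021),("mark",(103,171),.021)):
    X=onz(p,*q,z);print(n,X,(X[:2]-o)@x,(X[:2]-o)@y)
cv2.imwrite("pics/w1c.png",cv2.resize(im[150:210,60:280],None,fx=3.6,fy=3.6,interpolation=cv2.INTER_CUBIC))
```

```text
268.0447059929878
[(366, [250.4, 181.8], [6, 11, 23, 26])]
[(120, [104.8, 170.6], [10, 9, 11, 16])]
[(92, [190.2, 196.8], [4, 13, 12, 15])]
plug [0.59118154 0.18759164 0.038     ] 0.044604638800442256 0.12010082481077915
ptr [0.52804135 0.17142221 0.021     ] -0.02023629946157283 0.11348367367680821
mark [0.4372286  0.17349139 0.021     ] -0.1097356814599485 0.12901101053830924
```

View pics/w1c.png

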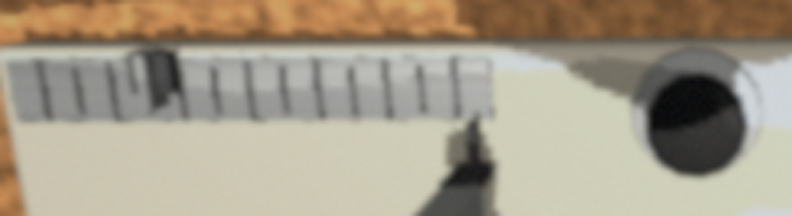

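The enlarged view puts the plug's centre at (253.3,184), within 3 mm of the estimate. The pointer is about 90 mm from the mark. I'll press the left plug now.

drive_tool:
  moves:
    - [-1,[-0.08,0.08,-1],[0,0,0.075]]
    - [-1,[0,0,-1],[0,0,0]]
    - [-1,[0,0,-0.4],[0,0,0]]
    - [-1,[0,0,-0.2],[0,0,0]]
    - [-1,[0,0,-0.2],[0,0,0]]
    - [-1,[0,0,-0.2],[0,0,0]]
    - [-1,[0,0,0],[0,0,0]]

```text
time: 2.4
eef_pos: [0.5909, 0.1862, 0.0321]
tcp_rot: [2.044, 2.385, 0.002]
contact_force: [-0.1, 0.3, 3.0]
finger_gap: 0.001
finger_force: 1.4
```

drive_tool:
  moves:
    - [-1,[0,0,-0.1],[0,0,0]]
    - [-1,[0,0,0],[0,0,0]]

```text
time: 2.65
eef_pos: [0.5912, 0.1863, 0.0317]
tcp_rot: [2.042, 2.383, 0.006]
contact_force: [-12.5, -2.1, 35.5]
finger_gap: 0.004
finger_force: 17.8
```

drive_tool:
  moves:
    - [-1,[0,0,-0.1],[0,0,0]]
    - [-1,[0,0,0],[0,0,0]]

```text
time: 2.9
eef_pos: [0.5914, 0.1864, 0.0314]
tcp_rot: [2.041, 2.382, 0.009]
contact_force: [-22.6, -5.4, 67.8]
finger_gap: 0.0
finger_force: 34.0
```

The left plug is home: it stopped hard at z 31.5 with the force rising. Now the right plug.

drive_tool:
  moves:
    - [-1,[0,0,1],[0,0,0]]
    - [-1,[0,0,1],[0,0,0]]
    - [-1,[0.144,-0.956,0],[0,0,0]]
    - [-1,[0.144,-0.956,0],[0,0,0]]
    - [-1,[0.144,-0.956,0],[0,0,0]]
    - [-1,[0.144,-0.956,0],[0,0,0]]
    - [-1,[0.144,-0.956,0],[0,0,0]]
    - [-1,[0.144,-0.956,0],[0,0,0]]
    - [-1,[0,0,0],[0,0,0]]
    - [-1,[0,0,-0.8],[0,0,0]]
    - [-1,[0,0,-0.6],[0,0,0]]
    - [-1,[0,0,0],[0,0,0]]

```text
time: 4.4
eef_pos: [0.6238, -0.0425, 0.0459]
tcp_rot: [-2.042, -2.384, 0.002]
contact_force: [-0.2, 0.1, -0.1]
finger_gap: 0.003
finger_force: 0.0
```

```bash
python3 snap.py w2
python3 - <<'E'
from h import *;import pickle
p=pickle.load(open('pics/w2.p','rb'));im=cv2.imread('pics/w2.png')
from station import arm; s=arm.observe(); print(s['eef_pos'],s['contact_force'])
print(proj(p,[.6255,-.043,.039]),proj(p,s['eef_pos']))
cv2.imwrite("pics/w2c.png",im[120:384])
E
```

```text
[ 0.62464913 -0.04267752  0.04728901] [ 0.11385138  0.72910538 -0.2539444 ]
[259.05016002 234.93062278] [257.83953382 240.18264136]
```

View pics/w2.png

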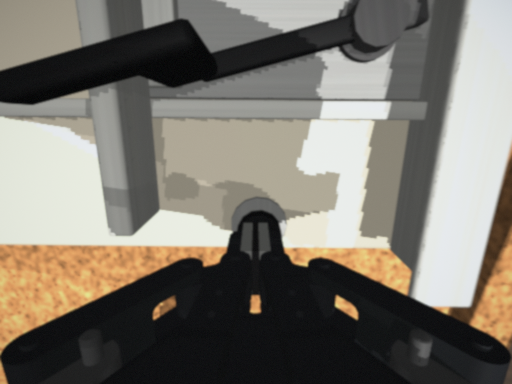

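The fingertips are over the right plug at (258,218). Press it.

drive_tool:
  moves:
    - [-1,[0,0,-0.2],[0,0,0]]
    - [-1,[0,0,-0.15],[0,0,0]]
    - [-1,[0,0,-0.1],[0,0,0]]
    - [-1,[0,0,0],[0,0,0]]

```text
time: 4.95
eef_pos: [0.6259, -0.0432, 0.0319]
tcp_rot: [2.042, 2.383, 0.003]
contact_force: [-4.6, 1.5, 19.2]
finger_gap: 0.003
finger_force: 9.4
```

drive_tool:
  moves:
    - [-1,[0,0,-0.06],[0,0,0]]
    - [-1,[0,0,0],[0,0,0]]

```text
time: 5.2
eef_pos: [0.6261, -0.0433, 0.0317]
tcp_rot: [2.041, 2.382, 0.005]
contact_force: [-10.4, 2.8, 37.7]
finger_gap: -0.001
finger_force: 18.9
```

The right plug is home. Next I'll lift, open, and move above the bar on the -y side of the tab.

drive_tool:
  moves:
    - [-1,[0,0,1],[0,0,0]]
    - [-1,[0,0,1],[0,0,0]]
    - [0.2,[0,0,0.4],[0,0,0]]
    - [0.2,[-0.88,0.41,0],[0,0,0]]
    - [0.2,[-0.88,0.41,0],[0,0,0]]
    - [0.2,[0,0,0],[0,0,0]]
    - [0.2,[0,0,0],[0,0,0]]

```text
time: 6.08
eef_pos: [0.555, -0.0108, 0.1228]
tcp_rot: [2.044, 2.385, 0.0]
contact_force: [-0.4, -0.6, -0.7]
finger_gap: 0.598
finger_force: 0.0
```

```bash
python3 snap.py w3
python3 - <<'E'
from h import *;import pickle
p=pickle.load(open('pics/w3.p','rb'))
from station import arm; s=arm.observe(); print(s['eef_pos'],s['tcp_rot'],s['finger_gap'])
x=np.array([np.cos(.149),np.sin(.149)]);y=np.array([-x[1],x[0]]);o=np.array([.5649,.0622])
d=s['eef_pos'][:2]-o;print(d@x,d@y)
for yy in(-.1,-.07): print(proj(p,[*(o-.02*x+yy*y),.074]))
E
```

```text
[ 0.55530943 -0.01093769  0.1226671 ] [2.04440051e+00 2.38485534e+00 1.78998426e-04] 0.6013023056691137
-0.020341540514244295 -0.07090361167172164
[256.62146825 246.32998665]
[256.85220055 210.04809809]
```

View pics/w3.png

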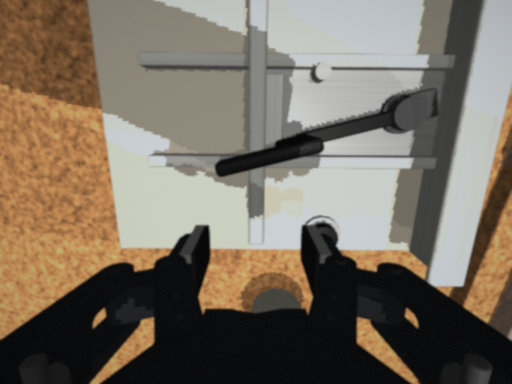

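The bar (column 257) runs midway between the fingers, and the tab (tip at (222,168)) is clear ahead of them. Descend and grip.

drive_tool:
  moves:
    - [0.2,[0,0,-0.9],[0,0,0]]
    - [0.2,[0,0,-0.7],[0,0,0]]
    - [0.2,[0,0,-0.27],[0,0,0]]
    - [0.2,[0,0,0],[0,0,0]]
    - [-1,[0,0,0],[0,0,0]]
    - [-1,[0,0,0],[0,0,0]]
    - [-1,[0,0,0],[0,0,0]]
    - [-1,[0,0,0],[0,0,0]]
  squeeze: 25

```text
time: 7.12
eef_pos: [0.5555, -0.0106, 0.0491]
tcp_rot: [2.043, 2.384, 0.002]
contact_force: [3.0, 1.1, 5.6]
finger_gap: 0.133
finger_force: 29.0
```

drive_tool:
  moves:
    - [-1,[-0.35,-0.053,0],[0,0,0]]
    - [-1,[-0.35,-0.053,0],[0,0,0]]
    - [-1,[-0.35,-0.053,0],[0,0,0]]
    - [-1,[-0.35,-0.053,0],[0,0,0]]
    - [-1,[-0.35,-0.053,0],[0,0,0]]
    - [-1,[-0.35,-0.053,0],[0,0,0]]
    - [-1,[0,0,0],[0,0,0]]
    - [-1,[0,0,0],[0,0,0]]

```text
time: 8.12
eef_pos: [0.4714, -0.023, 0.0491]
tcp_rot: [2.043, 2.384, 0.004]
contact_force: [2.6, 4.3, 7.2]
finger_gap: 0.135
finger_force: 29.2
```

```bash
python3 snap.py w4
python3 - <<'E'
from h import *;import pickle
from station import arm
for n in("top","side"): cv2.imwrite(f"pics/{n}4.png",arm.get_image(n))
p=pickle.load(open('pics/w4.p','rb'));im=cv2.imread('pics/w4.png')
x=np.array([np.cos(.149),np.sin(.149)]);y=np.array([-x[1],x[0]]);o=np.array([.5649,.0622])
s=arm.observe();d=s['eef_pos'][:2]-o;print(s['eef_pos'],d@x,d@y)
m=[(o-.11*x+q*y) for q in(.112,.124)]
tiles=[]
for n,q,w in(("w4",p,im),("top4",arm.camera_params("top"),cv2.imread("pics/top4.png")),("side4",arm.camera_params("side"),cv2.imread("pics/side4.png"))):
    u=[proj(q,[*a,.021]) for a in m];print(n,u)
    c=cv2.getRectSubPix(w,(44,50),tuple(map(float,u[0]))) if n!="w4" else cv2.getRectSubPix(w,(44,50),tuple(map(float,np.clip(u[0],0,510))))
    tiles.append(cv2.resize(c,None,fx=6,fy=6,interpolation=cv2.INTER_CUBIC))
cv2.imwrite("pics/m4.png",np.hstack(tiles))
E
```

```text
[ 0.47154819 -0.02296783  0.04901763] -0.10496058091824521 -0.07036616130339231
w4 [array([ 248.32572576, -118.2998092 ]), array([ 248.2707072 , -149.15656898])]
top4 [array([214.33256061, 210.5918827 ]), array([210.51083594, 211.2416871 ])]
side4 [array([222.55659072, 189.864181  ]), array([220.39054096, 188.04301872])]
```

View pics/m4.png

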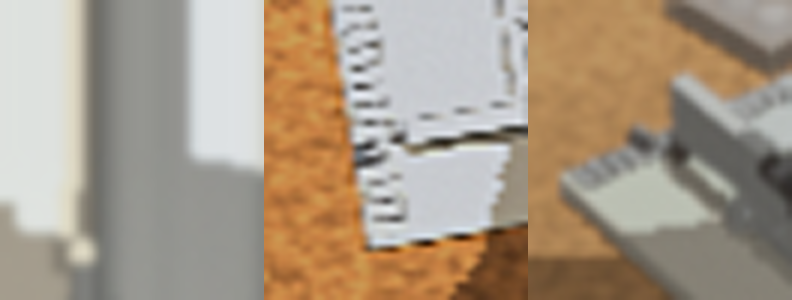

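In the top tile the clip is at about (106,155), just below the bar line, and in the side tile it's at about (640,135). The mark is out of the wrist view, so I'll profile the strip numerically in the earlier close wrist view and in the top views.

Run:
```python
from h import *;import pickle
from station import arm
np.set_printoptions(linewidth=250)
x=np.array([np.cos(.149),np.sin(.149)]);y=np.array([-x[1],x[0]]);o=np.array([.5649,.0622])
im={n:cv2.imread(f"pics/{n}.png").max(2) for n in("w1","top0","top4","side0","side4")}
P={"w1":pickle.load(open('pics/w1.p','rb'))}
for n in("top0","top4","side0","side4"):P[n]=arm.camera_params(n[:-1])
xs=np.arange(-130,-93,1)
print("x",-xs)
for n in im:
  for z in(.016,.022,.030):
    for yy in((.119,.124,.129) if n=="w1" and z==.016 else (.124,)):
        uv=np.float32([proj(P[n],[*(o+a*1e-3*x+yy*y),z]) for a in xs])
        print(n,z,yy,cv2.remap(im[n],uv[:,:1].copy(),uv[:,1:].copy(),cv2.INTER_LINEAR).ravel())
print(im["w1"][158:188,92:114])
```

```text
x [130 129 128 127 126 125 124 123 122 121 120 119 118 117 116 115 114 113 112 111 110 109 108 107 106 105 104 103 102 101 100  99  98  97  96  95  94]
w1 0.016 0.119 [146 144 137 120 112 123 138 145 147 147 147 148 147 139 122 101  97 106 117 128 138 143 140 125 115 123 139 147 149 149 150 149 144 129 116 126 143]
w1 0.016 0.124 [145 144 137 119 103 120 139 145 142 131 119 123 137 139 121  91  69  63  66  70  74  77  74  71  86 118 142 152 154 155 155 155 145 124 114 131 154]
w1 0.016 0.129 [144 143 137 122 107 115 135 144 142 130 118 132 154 158 137  99  74  71  76  78  74  63  47  45  73 117 151 168 171 173 173 172 166 142 119 129 154]
w1 0.022 0.124 [137 145 146 147 147 144 133 115 107 124 141 147 145 140 137 142 145 136 110  77  62  61  64  82 103 113 106  97 112 135 148 152 152 152 151 142 123]
w1 0.03 0.124 [145 139 122 106 115 134 145 146 145 146 143 133 114 108 124 141 147 147 147 148 149 145 129  98  71  62  66  83 109 131 133 119 113 128 144 150 151]
top0 0.016 0.124 [218 217 214 189 163 138 158 183 211 217 218 219 205 177 151 127 108  91  92 138 181 209 174 136  94 106 11
[... 3912 characters left out ...]
7 148 143 126 109 111 123 133 140 144 146 139 121 111 131 146]
 [108 123 139 144 145 144 145 146 140 130 124 132 139 144 145 146 147 140 122 110 127 143]
 [112 118 134 140 144 148 149 149 148 144 144 146 147 147 145 146 149 148 134 121 133 149]
 [140 136 144 150 158 166 171 173 173 171 171 171 168 162 158 159 168 172 165 158 163 173]
 [183 179 181 183 187 191 194 194 194 195 195 194 193 190 187 188 193 194 193 191 191 196]
 [201 201 200 200 200 202 202 202 203 202 202 202 202 202 202 203 203 203 203 203 203 204]
 [203 204 203 203 204 203 204 204 204 203 203 203 203 204 205 205 203 205 203 205 204 205]
 [204 204 203 203 203 204 204 203 204 205 203 205 203 204 205 204 203 205 204 204 205 205]]
```

The estimates of the mark range from -109 to -112. There's plenty of time, so I'll return the leg gently, let go, and look straight down on the pointer and then on the mark before closing anything.

drive_tool:
  moves:
    - [-1,[0.35,0.053,0],[0,0,0]]
    - [-1,[0.35,0.053,0],[0,0,0]]
    - [-1,[0.35,0.053,0],[0,0,0]]
    - [-1,[0.35,0.053,0],[0,0,0]]
    - [-1,[0.35,0.053,0],[0,0,0]]
    - [-1,[0.35,0.053,0],[0,0,0]]
    - [-1,[0,0,0],[0,0,0]]
    - [0.2,[0,0,0],[0,0,0]]
    - [0.2,[0,0,0],[0,0,0]]
    - [0.2,[0,0,0],[0,0,0]]
    - [0.2,[0,0,0.95],[0,0,0]]
    - [0.2,[0,0,0.95],[0,0,0]]

```text
time: 9.78
eef_pos: [0.554, -0.0106, 0.1246]
tcp_rot: [-2.044, -2.384, 0.001]
contact_force: [0.6, 0.1, 0.3]
finger_gap: 0.6
finger_force: 0.0
```

drive_tool:
  moves:
    - [0.2,[-0.15,0.99,0],[0,0,0]]
    - [0.2,[-0.15,0.99,0],[0,0,0]]
    - [0.2,[-0.15,0.99,0],[0,0,0]]
    - [0.2,[0,0,0],[0,0,0]]
    - [0.2,[0,0,0],[0,0,0]]

```text
time: 10.4
eef_pos: [0.5365, 0.1081, 0.124]
tcp_rot: [2.044, 2.386, -0.001]
contact_force: [-0.0, -0.5, 1.1]
finger_gap: 0.599
finger_force: 0.0
```

```bash
python3 snap.py a; python3 -c "
from station import arm;print(arm.observe()['eef_pos'])"
```

```text
[0.53658654 0.10765896 0.12399935]
```

drive_tool:
  moves:
    - [0.2,[-0.75,-0.11,0],[0,0,0]]
    - [0.2,[-0.75,-0.11,0],[0,0,0]]
    - [0.2,[-0.75,-0.11,0],[0,0,0]]
    - [0.2,[0,0,0],[0,0,0]]
    - [0.2,[0,0,0],[0,0,0]]

```text
time: 11.08
eef_pos: [0.4474, 0.0944, 0.1244]
tcp_rot: [2.045, 2.383, 0.001]
contact_force: [0.4, 0.7, 0.5]
finger_gap: 0.599
finger_force: 0.0
```

```bash
python3 snap.py b
python3 - <<'E'
from h import *;import pickle
x=np.array([np.cos(.149),np.sin(.149)]);y=np.array([-x[1],x[0]]);o=np.array([.5649,.0622])
t=[]
for n,a in(("a",-.02),("b",-.11)):
    im=cv2.imread(f"pics/{n}.png");p=pickle.load(open(f"pics/{n}.p","rb"))
    X=lambda q:[*(o+(a+q[0])*x+(.118+q[1])*y),.021]
    s=[(-.02,.015),(.02,.015),(.02,-.015),(-.02,-.015)]
    src=np.float32([proj(p,X(q)) for q in s]);print(src.round(1).tolist())
    H=cv2.getPerspectiveTransform(src,np.float32([[0,0],[400,0],[400,300],[0,300]]))
    t.append(cv2.warpPerspective(im,H,(400,300),flags=cv2.INTER_CUBIC))
cv2.imwrite("pics/ab.png",np.hstack(t))
E
```

```text
[[235.0, 99.4000015258789], [281.0, 99.5999984741211], [280.0, 134.8000030517578], [235.5, 134.60000610351562]]
[[234.6999969482422, 99.0999984741211], [280.70001220703125, 99.19999694824219], [279.70001220703125, 134.39999389648438], [235.3000030517578, 134.3000030517578]]
```

View pics/ab.png

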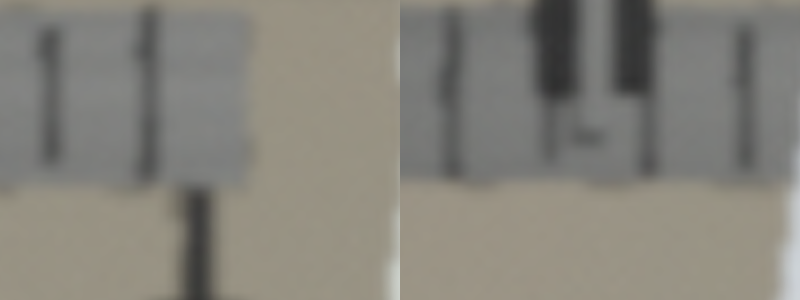

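The tiles are rectified at 10 px/mm. On the left, the pointer is at column 197, x -20.3. On the right, the clip with its ridge is centred at column 594, x -110.6. The leg must therefore be drawn out 90.3 mm. I'll go back, grip and draw.

drive_tool:
  moves:
    - [0.2,[0.9,-0.874,0],[0,0,0]]
    - [0.2,[0.9,-0.874,0],[0,0,0]]
    - [0.2,[0.9,-0.874,0],[0,0,0]]
    - [0.2,[0,0,0],[0,0,0]]
    - [0.2,[0,0,0],[0,0,0]]
    - [0.2,[0,0,-0.9],[0,0,0]]
    - [0.2,[0,0,-0.7],[0,0,0]]
    - [0.2,[0,0,-0.27],[0,0,0]]
    - [0.2,[0,0,0],[0,0,0]]

```text
time: 12.25
eef_pos: [0.5542, -0.0093, 0.0493]
tcp_rot: [-2.043, -2.386, 0.001]
contact_force: [1.0, 0.2, 0.1]
finger_gap: 0.602
finger_force: 0.0
```

drive_tool:
  moves:
    - [-1,[0,0,0],[0,0,0]]
    - [-1,[0,0,0],[0,0,0]]
    - [-1,[0,0,0],[0,0,0]]
    - [-1,[0,0,0],[0,0,0]]
    - [-1,[0,0,0],[0,0,0]]
  squeeze: 25

```text
time: 12.88
eef_pos: [0.5555, -0.0099, 0.0503]
tcp_rot: [2.044, 2.384, 0.003]
contact_force: [1.8, 1.2, 6.9]
finger_gap: 0.138
finger_force: 28.9
```

```bash
cat > pos.py <<'E'
from h import *
from station import arm
x=np.array([np.cos(.149),np.sin(.149)]);y=np.array([-x[1],x[0]]);o=np.array([.5649,.0622])
s=arm.observe();d=s['eef_pos'][:2]-o
print(s['eef_pos'],"stand",(d@x*1e3).round(2),(d@y*1e3).round(2),s['tcp_rot'],s['contact_force'],s['finger_gap'],s['finger_force'])
E
python3 pos.py
```

```text
[ 0.55549564 -0.00985471  0.05029366] stand -20.0 -69.86 [2.04353057 2.38376022 0.00267097] [1.82150432 1.15256189 6.85319587] 0.1381922815108387 28.884974420070648
```

drive_tool:
  moves:
    - [-1,[-0.372,-0.056,0],[0,0,0]]
    - [-1,[-0.372,-0.056,0],[0,0,0]]
    - [-1,[-0.372,-0.056,0],[0,0,0]]
    - [-1,[-0.372,-0.056,0],[0,0,0]]
    - [-1,[-0.372,-0.056,0],[0,0,0]]
    - [-1,[-0.372,-0.056,0],[0,0,0]]
    - [-1,[0,0,0],[0,0,0]]
    - [-1,[0,0,0],[0,0,0]]

```text
time: 13.88
eef_pos: [0.4662, -0.0229, 0.0503]
tcp_rot: [2.043, 2.384, 0.004]
contact_force: [2.3, 4.1, 6.6]
finger_gap: 0.133
finger_force: 29.0
```

```bash
python3 pos.py
```

```text
[ 0.4662048  -0.02292406  0.05027143] stand -110.24 -69.53 [2.04347216 2.38419156 0.0042984 ] [2.33987806 4.11565959 6.621471  ] 0.13285253623799012 29.045238196849823
```

It's at the mark (90.24 mm drawn out). Now I'll slide along the bar with a light grip.

drive_tool:
  moves:
    - [-1,[-0.0186,0.1236,0],[0,0,0]]
    - [-1,[-0.0186,0.1236,0],[0,0,0]]
    - [-1,[-0.0186,0.1236,0],[0,0,0]]
    - [-1,[-0.0186,0.1236,0],[0,0,0]]
    - [-1,[0,0,0],[0,0,0]]
  squeeze: 20

```text
time: 14.5
eef_pos: [0.466, -0.0091, 0.0509]
tcp_rot: [2.041, 2.372, -0.008]
contact_force: [9.0, -30.1, 0.4]
finger_gap: 0.133
finger_force: 27.2
```

```bash
python3 pos.py
```

```text
[ 0.46599529 -0.00914788  0.05087105] stand -108.4 -55.88 [ 2.0405752   2.37153589 -0.00795129] [  8.996925   -30.0704035    0.42463144] 0.13337343383358066 27.152409553527832
```

Gripped sliding bends the arm sideways (30 N of friction, 1.8 mm off in x). I'll slacken to a snug straddle, let the bar rest on the +x finger, and correct by 1 mm.

drive_tool:
  moves:
    - [-0.69,[-0.025,-0.004,0],[0,0,0]]
    - [-0.69,[0,0,0],[0,0,0]]
    - [-0.69,[0,0,0],[0,0,0]]
    - [-0.69,[0,0,0],[0,0,0]]

```text
time: 15.0
eef_pos: [0.463, -0.0047, 0.0501]
tcp_rot: [2.043, 2.382, 0.001]
contact_force: [5.0, -3.8, 1.3]
finger_gap: 0.154
finger_force: 2.0
```

```bash
python3 pos.py; python3 snap.py c
python3 - <<'E'
from h import *;import pickle
from station import arm
p=pickle.load(open('pics/c.p','rb'));im=cv2.imread('pics/c.png')
np.set_printoptions(linewidth=200)
x=np.array([np.cos(.149),np.sin(.149)]);y=np.array([-x[1],x[0]]);o=np.array([.5649,.0622])
# bar top edges: profile across x at z=.074, y=+40,+60
for yy in(.04,.055):
    xs=np.arange(-125,-95,1.);uv=np.float32([proj(p,[*(o+a*1e-3*x+yy*y),.074]) for a in xs])
    print(uv[0],cv2.remap(im.max(2),uv[:,:1].copy(),uv[:,1:].copy(),cv2.INTER_LINEAR).ravel())
E
```

```text
[ 0.46295928 -0.00465901  0.05007656] stand -110.74 -50.99 [2.04269358e+00 2.38191174e+00 1.29886664e-03] [ 4.97052879 -3.77000157  1.26951486] 0.15445931775667368 1.995968520641327
[222.75018   57.128334] [171 171 172 171 171 171 160 136 128 120 149 161 159 157 160 160 159 160 158 147 133 168 171 169 169 169 169 168 168 170]
[221.67317   14.906177] [166 167 166 166 167 171 214 221 209 121 142 157 156 155 157 157 157 157 155 144 146 227 230 231 230 230 230 230 230 230]
```

Sliding is free now (about 4 N) and the bar is at about -110. Continue along it.

drive_tool:
  moves:
    - [-0.69,[-0.026,0.1226,0],[0,0,0]]
    - [-0.69,[-0.0186,0.1236,0],[0,0,0]]
    - [-0.69,[-0.0186,0.1236,0],[0,0,0]]
    - [-0.69,[-0.0186,0.1236,0],[0,0,0]]
    - [-0.69,[-0.0186,0.1236,0],[0,0,0]]
    - [-0.69,[-0.0186,0.1236,0],[0,0,0]]

```text
time: 15.8
eef_pos: [0.4582, 0.0251, 0.05]
tcp_rot: [2.043, 2.382, 0.001]
contact_force: [4.8, -4.8, 0.2]
finger_gap: 0.158
finger_force: 2.5
```

```bash
python3 pos.py
```

```text
[0.45820527 0.02509974 0.05000774] stand -111.02 -20.85 [2.04267629e+00 2.38181907e+00 1.09243336e-03] [ 4.84098186 -4.84226224  0.17596781] 0.1578096813019109 2.5261015444993973
```

drive_tool:
  moves:
    - [-0.69,[-0.0186,0.1236,0],[0,0,0]]
    - [-0.69,[-0.0186,0.1236,0],[0,0,0]]
    - [-0.69,[-0.0186,0.1236,0],[0,0,0]]
    - [-0.69,[-0.0186,0.1236,0],[0,0,0]]
    - [-0.69,[-0.0186,0.1236,0],[0,0,0]]
    - [-0.69,[-0.0186,0.1236,0],[0,0,0]]
    - [-0.69,[0,0,0],[0,0,0]]

```text
time: 16.68
eef_pos: [0.4539, 0.0549, 0.0503]
tcp_rot: [2.042, 2.382, 0.002]
contact_force: [3.7, -4.9, 4.6]
finger_gap: 0.158
finger_force: 3.0
```

```bash
python3 pos.py; python3 snap.py d
python3 - <<'E'
from h import *;import pickle
p=pickle.load(open('pics/d.p','rb'));im=cv2.imread('pics/d.png').max(2)
np.set_printoptions(linewidth=250)
x=np.array([np.cos(.149),np.sin(.149)]);y=np.array([-x[1],x[0]]);o=np.array([.5649,.0622])
print(proj(p,[*(o-.11*x+.112*y),.021]),proj(p,[*(o-.11*x+.124*y),.021]))
xs=np.arange(-125,-95,1.);print(xs)
for yy in(.106,.109,.111,.118,.121,.125,.128):
    uv=np.float32([proj(p,[*(o+a*1e-3*x+yy*y),.021]) for a in xs]);print(yy,cv2.remap(im,uv[:,:1].copy(),uv[:,1:].copy(),cv2.INTER_LINEAR).ravel())
E
```

```text
[0.45390333 0.05485978 0.05027366] stand -110.86 9.22 [2.04230074e+00 2.38165476e+00 1.75631936e-03] [ 3.74705007 -4.9198739   4.5929119 ] 0.1575264776993223 3.0221032351255417
[258.41664488  55.33887745] [258.56294435  32.32009865]
[-125. -124. -123. -122. -121. -120. -119. -118. -117. -116. -115. -114. -113. -112. -111. -110. -109. -108. -107. -106. -105. -104. -103. -102. -101. -100.  -99.  -98.  -97.  -96.]
0.106 [175 176 175 176 176 175 158 125 133 161 171 173 174 175 177 180 178 176 175 176 177 170 151 134 162 175 175 175 175 175]
0.109 [175 175 175 175 175 174 159 128 140 161 171 173 174 174 177 178 177 176 175 176 177 170 151 137 164 175 174 174 175 174]
0.111 [175 175 175 175 174 175 172 150 141 154 161 162 163 164 165 167 166 164 164 164 164 160 149 153 172 175 174 174 174 173]
0.118 [103 121 140 142 142 142 143 142 142 134 105 125 120 111 107 116 138 142 141 120 102 136 142 142 142 142 142 142 139 104]
0.121 [ 99 118 142 144 144 145 144 144 143 136 103 127 119 101  98 104 123 142 142 118 103 139 145 144 144 144 145 144 141 111]
0.125 [ 89 115 140 141 142 142 142 142 127  67  56  55  60 112 143 142 108  61  57  58  81 136 144 143 142 143 149 190 193 122]
0.128 [ 89  97 129 135 137 136 137 131 107  65  60  60  65 112 142 142 112  68  64  67  96 179 211 214 217 218 218 218 211 159]
```

drive_tool:
  moves:
    - [-0.69,[-0.0074,0.0494,0],[0,0,0]]
    - [-0.69,[-0.0074,0.0494,0],[0,0,0]]
    - [-0.69,[0,0,0],[0,0,0]]

```text
time: 17.1
eef_pos: [0.4543, 0.0555, 0.0504]
tcp_rot: [2.042, 2.374, -0.005]
contact_force: [7.2, -25.3, -0.2]
finger_gap: 0.157
finger_force: 2.2
```

drive_tool:
  moves:
    - [-0.69,[-0.0074,0.0494,0],[0,0,0]]
    - [-0.69,[0,0,0],[0,0,0]]

```text
time: 17.35
eef_pos: [0.4545, 0.0557, 0.0505]
tcp_rot: [2.043, 2.37, -0.009]
contact_force: [8.2, -35.4, -0.5]
finger_gap: 0.154
finger_force: 1.8
```

```bash
python3 pos.py; python3 snap.py e
python3 - <<'E'
from h import *;import pickle
p=pickle.load(open('pics/e.p','rb'));im=cv2.imread('pics/e.png').max(2)
np.set_printoptions(linewidth=250)
x=np.array([np.cos(.149),np.sin(.149)]);y=np.array([-x[1],x[0]]);o=np.array([.5649,.0622])
c=-p['R'].T@p['t'];print("cam",(c[:2]-o)@x,(c[:2]-o)@y,c[2])
xs=np.arange(-120,-100,1.);print(xs)
for z,yy in((.074,.08),(.074,.09),(.074,.096),(.021,.126)):
    uv=np.float32([proj(p,[*(o+a*1e-3*x+yy*y),z]) for a in xs]);print(z,yy,cv2.remap(im,uv[:,:1].copy(),uv[:,1:].copy(),cv2.INTER_LINEAR).ravel())
# tab: dark pixels at z .095
ys=np.arange(0,50,2.)
from station import arm
for a in(-.125,-.075):
    uv=np.float32([proj(p,[*(o+a*x+b*1e-3*y),.095]) for b in ys]);print(a,uv[0],uv[-1],cv2.remap(im,uv[:,:1].copy(),uv[:,1:].copy(),cv2.INTER_LINEAR).ravel())
E
```

```text
[0.45449743 0.05574329 0.05045087] stand -110.14 10.0 [ 2.04260392  2.37042366 -0.00892152] [  8.23213737 -35.37603952  -0.5091012 ] 0.15377353923223933 1.7619011923670769
cam -0.11139289524938886 0.0785098874532501 0.19250612942915446
[-120. -119. -118. -117. -116. -115. -114. -113. -112. -111. -110. -109. -108. -107. -106. -105. -104. -103. -102. -101.]
0.074 0.08 [176 176 153 139 124 142 170 175 174 177 180 177 176 179 171 143 157 177 177 176]
0.074 0.09 [177 177 160 138 121 132 165 174 175 177 181 177 176 177 172 143 150 175 176 175]
0.074 0.096 [175 175 176 175 147 139 166 173 174 176 179 177 176 176 173 146 150 174 175 175]
0.021 0.126 [141 141 140 124  74  62  61  68 115 142 143 111  66  63  63  75 132 141 142 142]
-0.125 [222.75868 305.6912 ] [218.4833  199.04927] [ 19  18  19  19  19  18  18  19  22  19  19  21  21  18  19  22  20  16  17  19  18  14  13  19 139]
-0.075 [339.00787 305.30286] [349.61996 198.77328] [ 24  26  25  24  24  22  23  22  19  23  23  18  22  22  18  10  10  72  94  24  23  23  68 127 130]
```

Run:
```python
from h import *;import pickle
from station import arm
x=np.array([np.cos(.149),np.sin(.149)]);y=np.array([-x[1],x[0]]);o=np.array([.5649,.0622])
def edge(n,p,im,z):
    out=[]
    for a in range(-150,-40,6):
        ys=np.arange(70,-10,-.5)
        uv=np.float32([proj(p,[*(o+a*1e-3*x+b*1e-3*y),z]) for b in ys])
        v=cv2.remap(im,uv[:,:1].copy(),uv[:,1:].copy(),cv2.INTER_LINEAR).ravel()
        k=np.argmax(v<55); out.append((a,float(ys[k]) if v[k]<55 else None))
    print(n,z,out)
im=cv2.imread('pics/e.png').max(2);p=pickle.load(open('pics/e.p','rb'))
for z in(.078,.095):edge("e",p,im,z)
for n in("d","c"):edge(n,pickle.load(open(f'pics/{n}.p','rb')),cv2.imread(f'pics/{n}.png').max(2),.078)
s=arm.get_image("side");cv2.imwrite("pics/side_e.png",s);ps=arm.camera_params("side")
for b in blobs(s,(200,140,330,250),60,15):print(b)
for nm,X in(("pivot",(.010,.030,.048)),("tab",(-.11,.03,.095)),("tabtip",(-.142,.03,.09)),("tabback",(-.066,.03,.09))):
    print(nm,proj(ps,[*(o+X[0]*x+X[1]*y),X[2]]))
```

```text
e 0.078 [(-150, 13.0), (-144, 8.5), (-138, 39.5), (-132, 42.0), (-126, 40.0), (-120, 38.5), (-114, 37.0), (-108, 35.5), (-102, 34.0), (-96, 43.5), (-90, 42.0), (-84, 42.0), (-78, 40.5), (-72, 37.0), (-66, 37.0), (-60, 35.5), (-54, 34.0), (-48, 32.5), (-42, 31.0)]
e 0.095 [(-150, 21.0), (-144, 22.5), (-138, 18.5), (-132, 47.5), (-126, 46.5), (-120, 45.0), (-114, 43.5), (-108, 41.5), (-102, 40.0), (-96, 48.5), (-90, 46.5), (-84, 46.0), (-78, 43.0), (-72, 43.0), (-66, 41.5), (-60, 40.0), (-54, 38.5), (-48, 37.0), (-42, 41.0)]
d 0.078 [(-150, 11.5), (-144, 7.0), (-138, 40.0), (-132, 41.5), (-126, 39.5), (-120, 38.0), (-114, 36.5), (-108, 35.0), (-102, 33.5), (-96, 42.5), (-90, 41.0), (-84, 41.0), (-78, 39.5), (-72, 36.5), (-66, 36.0), (-60, 34.5), (-54, 33.0), (-48, 31.5), (-42, 30.0)]
c 0.078 [(-150, 70.0), (-144, 70.0), (-138, 70.0), (-132, 70.0), (-126, 70.0), (-120, 70.0), (-114, 70.0), (-108, 70.0), (-102, 70.0), (-96, 70.0), (-90, 70.0), (-84, 70.0), (-78, 70.0), (-72, 70.0), (-66, 70.0), (-60, 70.0), (-54, 70.0), (-48, 70.0), (-42, 70.0)]
(1322, [243.3, 170.7], [24, 0, 57, 60])
(106, [321.8, 146.0], [113, 0, 17, 16])
(42, [308.2, 206.4], [105, 63, 8, 7])
pivot [269.01801405 181.47266893]
tab [237.54555518 183.03563931]
tabtip [228.65037589 188.36362674]
tabback [249.52243035 179.12161149]
```

The lever meets a hard stop (35 N). The tab's far edge crosses the bar at y≈36, so the tab is centred at about 31. Its slope of 0.25 rad matches a pivot at y 0 and a closed tab at y +30. The bar (-110.4) matches the mark (-110.5) in the same image. I'll ease off the side push and grip firmly.

drive_tool:
  moves:
    - [-0.69,[0.014,-0.05,0],[0,0,0]]
    - [-0.69,[0.013,-0.047,0],[0,0,0]]
    - [-1,[0,0,0],[0,0,0]]
    - [-1,[0,0,0],[0,0,0]]
    - [-1,[0,0,0],[0,0,0]]
    - [-1,[0,0,0],[0,0,0]]
  squeeze: 30

```text
time: 18.2
eef_pos: [0.4549, 0.0554, 0.0505]
tcp_rot: [2.043, 2.378, -0.0]
contact_force: [6.6, -13.1, 4.2]
finger_gap: 0.133
finger_force: 32.7
```

```bash
python3 pos.py; python3 snap.py f
python3 - <<'E'
from h import *;import pickle
p=pickle.load(open('pics/f.p','rb'));im=cv2.imread('pics/f.png').max(2)
np.set_printoptions(linewidth=250)
x=np.array([np.cos(.149),np.sin(.149)]);y=np.array([-x[1],x[0]]);o=np.array([.5649,.0622])
c=-p['R'].T@p['t'];print("cam",(c[:2]-o)@x,(c[:2]-o)@y,c[2])
xs=np.arange(-119,-101,.5);print(xs)
for z,yy in((.074,.08),(.074,.09),(.021,.126),(.021,.128)):
    uv=np.float32([proj(p,[*(o+a*1e-3*x+yy*y),z]) for a in xs]);print(z,yy,cv2.remap(im,uv[:,:1].copy(),uv[:,1:].copy(),cv2.INTER_LINEAR).ravel())
for a in range(-132,-100,6):
    ys=np.arange(70,-10,-.5);uv=np.float32([proj(p,[*(o+a*1e-3*x+b*1e-3*y),.078]) for b in ys])
    v=cv2.remap(im,uv[:,:1].copy(),uv[:,1:].copy(),cv2.INTER_LINEAR).ravel();print(a,ys[np.argmax(v<55)])
E
```

```text
[0.45485007 0.05541104 0.05053032] stand -109.84 9.62 [ 2.04269975e+00  2.37786999e+00 -1.69121771e-04] [  6.56216894 -13.12194815   4.23987405] 0.13349545307896057 32.72636532783508
cam -0.11136700385193231 0.07697556513868024 0.193133662159648
[-119.  -118.5 -118.  -117.5 -117.  -116.5 -116.  -115.5 -115.  -114.5 -114.  -113.5 -113.  -112.5 -112.  -111.5 -111.  -110.5 -110.  -109.5 -109.  -108.5 -108.  -107.5 -107.  -106.5 -106.  -105.5 -105.  -104.5 -104.  -103.5 -103.  -102.5 -102.
 -101.5]
0.074 0.08 [177 171 155 142 137 127 122 136 152 165 173 175 175 175 174 176 178 180 179 178 177 176 177 177 178 175 165 149 136 150 170 176 176 176 176 176]
0.074 0.09 [176 174 161 143 138 130 122 132 145 161 170 173 174 174 175 176 177 179 179 178 177 176 176 177 177 174 166 151 138 144 164 173 175 175 175 175]
0.021 0.126 [141 141 140 135 120  94  71  63  62  62  61  62  67  81 110 132 142 144 142 134 111  79  66  63  64  64  64  65  74 107 131 139 140 141 141 141]
0.021 0.128 [138 137 132 119 100  78  65  61  62  61  60  61  64  79 110 132 142 144 142 134 113  82  67  64  63  63  62  62  68  92 119 132 137 139 139 139]
-132 41.5
-126 40.0
-120 38.5
-114 37.0
-108 35.0
-102 33.5
```

drive_tool:
  moves:
    - [-1,[-0.008,-0.001,0],[0,0,0]]
    - [-1,[0,0,0],[0,0,0]]
    - [-1,[0,0,0],[0,0,0]]

```text
time: 18.62
eef_pos: [0.4545, 0.0554, 0.0505]
tcp_rot: [2.043, 2.378, -0.0]
contact_force: [6.4, -14.0, 3.8]
finger_gap: 0.133
finger_force: 32.7
```

```bash
python3 pos.py; python3 -c "
from station import arm;print(arm.hand_in())"
```

```text
[0.45453493 0.05536848 0.05053848] stand -110.16 9.63 [ 2.04258486e+00  2.37788590e+00 -1.25350586e-04] [  6.39007634 -13.95186422   3.77697994] 0.13322066030077168 32.714826464653015
the job is handed in; nothing more can be done
None
```

The job is handed in at 18.6 s, result not reported: both plugs are home, the cam lever is against its stop, and the crossbar is still gripped within about 0.5 mm of the mark; the bar slipped up to about 2 mm off the mark for half a second before the lever moved, and I once drew the leg out and returned it to locate the mark.

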